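# Load a check standard into a bench photometer and hold its light cap down

## Task

Take the green check standard out of its stand, stand it in the photometer's well and let go of it; then put the black light cap over it and press the cap down against the spring until its rim sits flat on the photometer's deck. Finish while still holding the cap fully down (the program ends holding; let go and the spring lifts it); hold it with a moderate push and do not lean hard on the instrument. Leave the amber and clear standards, the beaker and the bottle where they are.

Things in the scene. Friction and masses are not known exactly. Their poses are not given: they have to be found in the camera images.
- green: the green check standard: a sealed solid glass cell with green screw cap, upright. Total height 66 mm: glass body 25 mm diameter up to 48 mm (3 mm chamfer at the foot), above it the green cap, 26 mm diameter and 18 mm high. About 60 g. Origin: centre of its underside, z up along it. It starts in one of the three holes of the stand, its underside 10 mm above the table.
- amber: amber check standard with yellow cap, same size and origin as the green one, in another hole of the stand; leave alone
- clear: clear check standard with white cap, same size and origin, in another hole of the stand; leave alone
- stand: blue fixed block, 180 mm (its x) by 70 mm (its y) by 30 mm high, with three 28 mm holes, 20 mm deep, in a row along its x at -60, 0 and +60 mm. Origin: centre of its underside, on the table.
- cap: light cap, loose, standing rim-down on the table: black round hood of 56 mm outer and 38 mm inner diameter, 38 mm high, open below with an inner ceiling 30 mm above its rim; on top an orange cylindrical grip knob, 30 mm diameter and 30 mm high (38 to 68 mm above the rim). About 110 g. Origin: centre of its rim plane (underside), z up.
- reader: the photometer, fixed on the table: white block, 170 mm wide (its y). Its flat level deck is 70 mm above the table and covers its x from -40 to +100 mm; in front (x -110 to -40 mm) a lower sloped key panel. Origin: on the table, 30 mm in front (-x) of the well's axis.
- well (a point): centre of the mouth of the well, at the level of the deck (70 mm above the table). The well is a round vertical hole of 28 mm diameter with a 3 mm chamfer at its mouth. A standard put into it stands on the sprung plunger with its underside 28 mm below the deck, so its top is 38 mm above the deck. The cap's ceiling meets that top when the rim is 8 mm above the deck; the cap must push the standard 8 mm farther down for the rim to meet the deck.
- plunger (a joint): the brass sprung plunger in the floor of the well: 0 = fully up (rest), grows in m as it is pressed down, about 0.008 when the cap's rim is on the deck with the standard in place (it could go to 0.014). The spring pushes up with about 3 N at 0 and 8 N at 0.008 (600 N/m); the standard's and cap's own weight do not move it. About 10 to 20 N of push in all holds the cap down; beyond that the rim only bears harder on the deck.
- beaker: empty translucent beaker, 68 mm across, 85 mm high, origin at the centre of its underside; leave alone
- bottle: white closed bottle with blue cap, 60 mm diameter, 150 mm high, origin at the centre of its underside; leave alone
There are look-alikes about, which are no part of the job. Several things have the shape of the green; the one meant has the colours described above. What is shaped like the cap but yellow is not meant.

How it is judged:
By the outcome, as a careful person would: the job done as asked, in the order asked, and still so for the second after the job is handed in, while the arm keeps its last pose, push and grip.
It also fails if it takes over 51 s, if anything falls off the work surface, if the arm or the gripper's body presses on something with over 40 N, if the wrist force passes 120 N, or if a joint passes its speed limit or range.

## Robot

A 7-joint arm with a two-finger parallel gripper is mounted at the origin on the work surface. World frame = base frame: x ahead of the robot, y to its left, z up, the work surface at z = 0. Lengths are in m, angles in rad, forces in N, time in s.
With the tool pointing down it reaches from about 0.425 to 1.025 m from the base axis. Payload 9.4 kg.
Tool frame: the origin (TCP) lies at the very end of the fingers, on their centre line; the grasp point (between the pads) lies 19 mm behind it; z points along the fingers, y is the direction in which the jaws open and shut (so a half turn about z gives the same grasp; the last joint's range is limited). The gripper opens to 93 mm and grips with 3 to 60 N. Pads are 15 mm wide; open, the fingers measure 128 mm over their backs; the gripper's body (75 mm by 188 mm) begins 65 mm behind the grasp point.
Start: joints at [1.164, 0.599, -0.003, 1.599, 0.002, 0.943, -0.08], TCP at [0.235, -0.686, 0.219] pointing down, gripper open.
Joint ranges: [-2.57, 2.57], [-0.35, 1.97], [-1.29, 1.29], [0.11, 2.56], [-1.05, 4.19], [0.11, 1.86], [-2.63, 2.63]. Speed limits (rad/s): [2.22, 2.22, 3.01, 3.01, 3.14, 3.14, 3.14].

## Interface

Orientations are given as a unit quaternion [x, y, z, w].
In Python, from bench import bot gives the robot as it stands.
- The arm moves only by the tool apply_moves, never from a script. Its argument "steps" is text: rows parted by semicolons, each of 6 numbers parted by spaces: the shift along the tool's x, y, z in units of 30 cm (1.0 is 30 cm), then the turn, a rotation vector about the tool's x, y, z in units of pi rad (1.0 is pi rad). A call has exactly 5 rows; each row is the pose to reach, as a shift and turn from the pose commanded when the call began, along the tool's axes at that moment, turning the shorter way round; what a row does not reach only later rows make up. A row lasts 1/8 s, in which the tool goes at most 62.5 mm and 10.7 degrees, less where a joint would pass 70% of its speed; a pose out of reach is approached as far as the arm can. A call with a number of a shift or a turn outside -1 to 1 is refused whole. A call with a gripper value outside its range is refused whole. "claw" is the opening, from -1 (shut) to 1 (fully open), so that 0 is half open, set as the call begins (left out, the last holds). The fingers move at their own pace and stop on an object; the grip force is fixed at half the most. Time passes only in rows, so rows that repeat a pose let the fingers close, or fill a call up. It gives the time, the measured TCP pose, the force and the opening at its end, in the units of the state.
- bot.get_obs(): the state, without advancing time (a new reading comes with each control period).
- bot.capture(name): name is "side" or "top"; returns a dict with "pixels" (384x512x3 uint8, red, green, blue), "range_z" (384x512 float32, m along the optical axis (not along the pixel's ray), 0 where there is no reading), "mtx" (3x3 intrinsics, pixels), "k1" (the pictures are not rectified: a ray, as slopes to the right and down, at radius r is drawn at 1 + k1 r^2 times it, then the intrinsics apply), "origin" and "orientation" of the camera in the world. Camera axes: x right, y down, z forward; pixel columns grow to the right and rows downward; lengths in m; the calibration is good to about 2 mm. A picture is of the moment at which its call begins.
- bot.close_job(): hands the job in, once; it reports no verdict.
The state is a dict: "time": time; "q": joint angles; "joint_vel": joint speeds; "joint_efforts": joint torques, N m; "tool_pos": TCP position; "eef_rot": TCP orientation; "ft_force": force on the tool from outside, world axes, zero at the start; "torque": the same for the moment, N m; "grip_width": finger opening in m.
Only numpy, scipy, OpenCV 4.12 (cv2) and the standard library are available. Lean on these libraries where they do the work, as an engineer would, in place of code of your own. Each camera call takes 0.05 s, during which the arm holds its last target.

## Working session

There is one attempt and no reset: what is moved stays moved. The work goes in short steps, Python scripts to look and compute and a tool call to move; the robot and the scene stay as the last step left them, time stands still between calls to the robot, and variables do not carry over. Pictures are saved under pics/ and viewed, and the job is handed in when it is done.

Besides the shell and the picture viewer there is one more tool, called after ">>>" by a JSON object that holds its "fn" and its "kwargs". apply_moves: Moves the arm, as the interface text tells. Shifts and turns lie within -1 to 1; 1 stands for 30 cm of shift or pi rad of turn. Its arguments: {"type":"object","properties":{"steps":{"type":"string"},"claw":{"type":"number"}},"required":["steps"]}

```bash
ls; mkdir -p pics; python3 - <<'E'
from bench import bot
import cv2,numpy as np,pickle
o=bot.get_obs();print(o)
for n in("side","top"):
    c=bot.capture(n);pickle.dump(c,open(f"{n}0.pkl","wb"))
    cv2.imwrite(f"pics/{n}0.png",cv2.resize(c["pixels"][:,:,::-1],(768,576)))
    print(n,c["mtx"],c["k1"],c["origin"],c["orientation"])
E
```

```text
pics
{'time': 0.0, 'q': array([ 1.16431359,  0.60011305, -0.00252685,  1.6001097 ,  0.00184989,
        0.94292058, -0.07976543]), 'joint_vel': array([ 0.00067902, -0.00059226,  0.00059893, -0.00244736,  0.00034521,
       -0.00017292, -0.00091063]), 'joint_efforts': array([ 8.44630795e-04, -7.65077305e+01,  1.49784431e+00, -2.52347356e+01,
       -5.24076191e-02,  1.68913213e-02,  1.70102021e-04]), 'tool_pos': array([ 0.23458549, -0.68548713,  0.21777616]), 'eef_rot': array([ 9.86426961e-01,  1.64198810e-01, -2.20752118e-04, -7.42876069e-04]), 'ft_force': array([0.2915981 , 0.88889316, 0.45426859]), 'torque': array([0.03118168, 0.04667447, 0.01604952]), 'grip_width': 0.09297900880305093}
side [[453.31115956   0.         260.40706809]
 [  0.         453.31115956 195.39365338]
 [  0.           0.           1.        ]] 0.007050781836330253 [0.18757639 0.58914417 0.7953233 ] [-0.24788822  0.89587326 -0.35746356  0.09045626]
top [[500.17072212   0.         252.86747434]
 [  0.         500.17072212 192.34961531]
 [  0.           0.           1.        ]] -0.13981485967355803 [ 0.31665133 -0.01545589  1.4384237 ] [ 0.70849828 -0.70158507  0.04980688 -0.05768764]
```

View pics/side0.png

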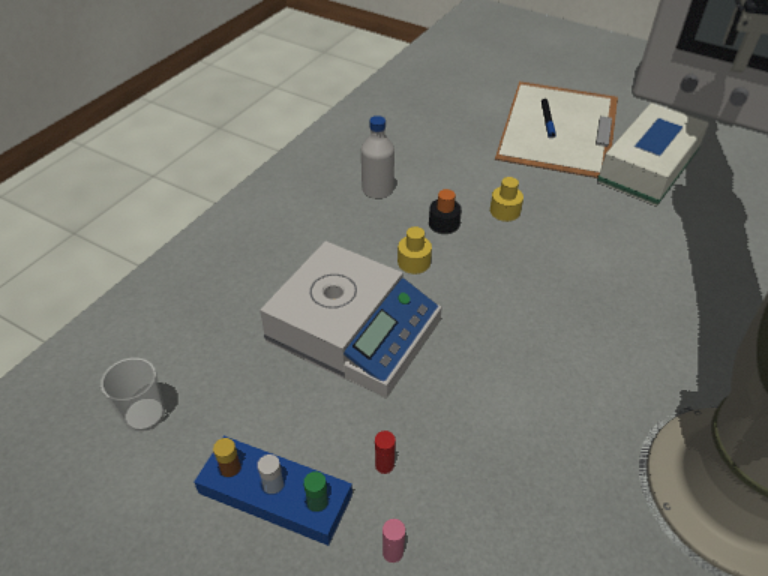

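View pics/top0.png

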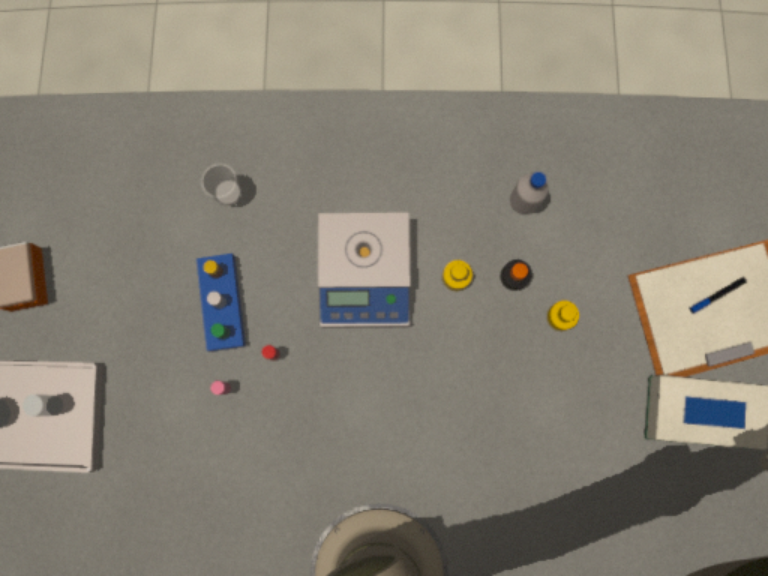

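Side view: green-capped cell at about (315,490) in the stand. Look-alikes are red (385,452), pink (393,540), amber (227,457) and white (270,473). The black cap with orange knob is at (445,210), and the yellow ones are at (415,250) and (507,198). Top view: green (218,331), black cap (518,274), well (364,250).

```bash
cat >h.py <<'E'
import numpy as np,cv2,pickle
from scipy.spatial.transform import Rotation as R
def ray(c,uv):
    uv=np.asarray(uv,float).reshape(-1,2);K=c["mtx"];k=c["k1"]
    n=cv2.undistortPoints(uv.reshape(-1,1,2),K,np.array([k,0,0,0,0.])).reshape(-1,2)
    return np.c_[n,np.ones(len(n))]@R.from_quat(c["orientation"]).as_matrix().T
def plane(c,uv,z):
    d=ray(c,uv);o=np.array(c["origin"]);return o+d*((z-o[2])/d[:,2])[:,None]
def pts(c,m):
    v,u=np.nonzero(m&(c["range_z"]>0));uv=np.c_[u,v]
    return np.array(c["origin"])+ray(c,uv)*c["range_z"][v,u][:,None],uv
def tri(cs,uvs):
    A=np.zeros((3,3));b=np.zeros(3)
    for c,uv in zip(cs,uvs):
        d=ray(c,uv)[0];d/=np.linalg.norm(d);P=np.eye(3)-np.outer(d,d);A+=P;b+=P@c["origin"]
    return np.linalg.solve(A,b)
def hsv(c):return cv2.cvtColor(np.ascontiguousarray(c["pixels"]),cv2.COLOR_RGB2HSV)
def mask(c,lo,hi,box):
    m=cv2.inRange(hsv(c),lo,hi)>0;b=np.zeros_like(m);x0,y0,x1,y1=box;b[y0:y1,x0:x1]=1;return m&b
E
python3 - <<'E'
from h import *
for n,bx in(("side",{'green':(195,305,225,345),'cap':(280,120,315,145),'knob':(280,120,315,145)}),("top",{'green':(135,210,160,230),'knob':(325,165,365,200)})):
    c=pickle.load(open(n+"0.pkl","rb"))
    for k,b in bx.items():
        if k=='green':m=mask(c,(45,80,30),(85,255,255),b)
        elif k=='knob':m=mask(c,(5,150,80),(18,255,255),b)
        else: continue
        P,uv=pts(c,m);z=P[:,2];zm=np.percentile(z,95)
        s=z>zm-0.008
        print(n,k,m.sum(),'zq',np.percentile(z,[5,50,95,100]).round(4),'uv',uv.mean(0),'top',s.sum(),P[s].mean(0).round(4),(P[s].max(0)-P[s].min(0)).round(3), uv[s].mean(0))
    # reader deck points
    H=hsv(c);allP,uv=pts(c,np.ones(H.shape[:2],bool))
    s=(abs(allP[:,2]-0.07)<0.006)&(abs(allP[:,1])<0.2)&(allP[:,0]>.4)&(allP[:,0]<.85)
    q=allP[s];print('deck',s.sum(),q.min(0),q.max(0),np.median(q,0))
    rect=cv2.minAreaRect(q[:,:2].astype(np.float32)*1000);print(rect)
    s=(abs(allP[:,2]-0.03)<0.004)&(allP[:,1]>0.2)&(allP[:,1]<.5)&(allP[:,0]>.4)&(allP[:,0]<.8)
    q=allP[s];
    if s.sum():print('stand',cv2.minAreaRect(q[:,:2].astype(np.float32)*1000))
    px=c["pixels"][:,:,::-1]
    b={'side':[(160,170,300,260),(120,285,290,380),(220,110,360,190)],'top':[(200,135,285,225),(120,160,190,270),(280,100,390,225)]}[n]
    out=np.zeros((400,780,3),np.uint8)
    for i,(x0,y0,x1,y1) in enumerate(b):
        f=min(260/(x1-x0),400/(y1-y0));w=cv2.resize(px[y0:y1,x0:x1],None,fx=f,fy=f,interpolation=cv2.INTER_CUBIC);out[:w.shape[0],i*260:i*260+w.shape[1]]=w
    cv2.imwrite(f'pics/{n}crop.png',out)
E
```

```text
side green 329 zq [0.0286 0.0709 0.077  0.0784] uv [210.27051672 327.10638298] top 171 [0.4462 0.3027 0.0749] [0.026 0.025 0.009] [209.5497076  321.49707602]
side knob 152 zq [0.0412 0.0613 0.0683 0.0696] uv [296.95394737 133.51973684] top 79 [ 0.5633 -0.2541  0.066 ] [0.028 0.031 0.009] [297.34177215 130.21518987]
deck 3741 [ 0.4014474  -0.15725555  0.06401324] [0.67325367 0.1999146  0.07456057] [0.59541415 0.04206902 0.06888918]
((578.2802734375, 60.90052795410156), (216.6004180908203, 394.28839111328125), 23.045963287353516)
stand ((570.0349731445312, 306.790771484375), (369.9822692871094, 113.92405700683594), 11.936019897460938)
top green 69 zq [0.0697 0.0745 0.0794 0.0817] uv [145.10144928 219.97101449] top 58 [0.4461 0.2976 0.0755] [0.023 0.023 0.01 ] [145.03448276 219.86206897]
top knob 114 zq [0.0399 0.0673 0.0714 0.0735] uv [345.65789474 180.54385965] top 86 [ 0.5632 -0.2593  0.0682] [0.029 0.028 0.01 ] [346.27906977 180.26744186]
deck 2951 [ 0.40061359 -0.15796403  0.0640048 ] [0.67142478 0.19812821 0.07594643] [0.59500484 0.03125498 0.06955681]
((577.0595703125, 58.62548828125), (217.91314697265625, 391.87554931640625), 23.160743713378906)
stand ((584.1552734375, 312.9206848144531), (342.4377746582031, 85.56584167480469), 3.4370288848876953)
```

View pics/sidecrop.png

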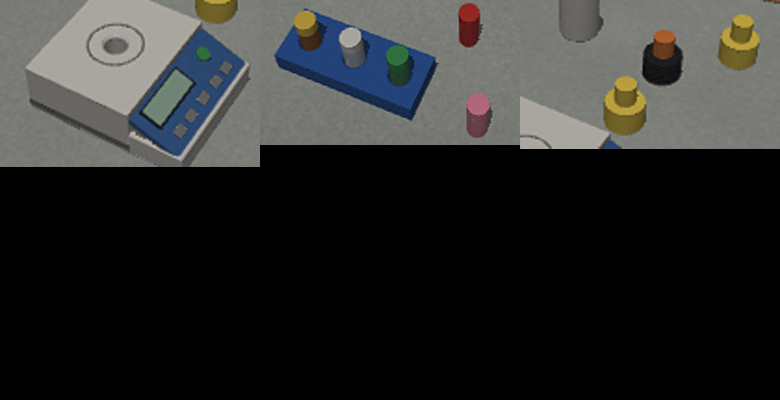

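View pics/topcrop.png

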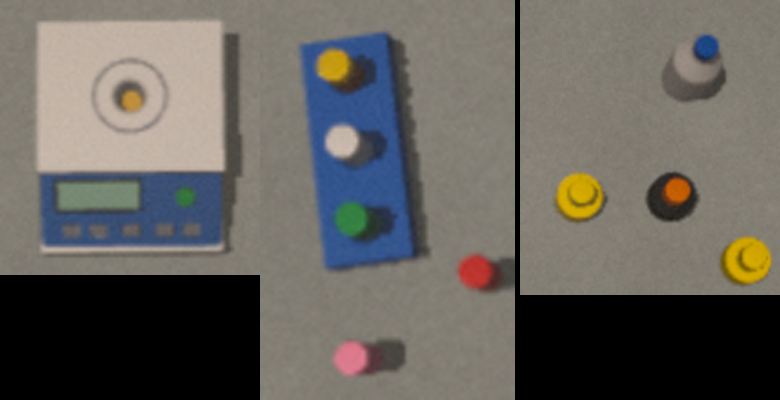

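The crops confirm the choice: the green-topped cell is in the stand's near hole, and the black hood has an orange knob between two yellow ones. Next I'll measure the well ring and the yaws.

```bash
cat >m.py <<'E'
from h import *
def ring(c,box,z=.07):
    x0,y0,x1,y1=box;f=6
    g=cv2.cvtColor(np.ascontiguousarray(c["pixels"][y0:y1,x0:x1]),cv2.COLOR_RGB2GRAY)
    g=cv2.resize(g,None,fx=f,fy=f,interpolation=cv2.INTER_CUBIC)
    out=[]
    m=(g<np.median(g)*0.88).astype(np.uint8)
    cs,_=cv2.findContours(m,cv2.RETR_CCOMP,cv2.CHAIN_APPROX_NONE)
    for k in cs:
        if len(k)>60:
            e=cv2.fitEllipse(k);uv=(np.array(e[0])+.5)/f-.5+[x0,y0]
            p=(k.reshape(-1,2)+.5)/f-.5+[x0,y0];w=plane(c,p,z)[:,:2]
            # circle fit on plane
            A=np.c_[2*w,np.ones(len(w))];s=np.linalg.lstsq(A,(w**2).sum(1),rcond=None)[0]
            r=np.sqrt(s[2]+s[0]**2+s[1]**2)
            res=np.std(np.hypot(*(w-s[:2]).T)-r)
            print(' contour',len(k),'ell',uv.round(2),'circle',s[:2].round(4),'r',r.round(4),'res',res.round(4))
E
python3 - <<'E'
from m import *
c={n:pickle.load(open(n+"0.pkl","rb")) for n in("side","top")}
print('side');ring(c['side'],(200,176,246,212))
print('top');ring(c['top'],(226,150,262,182))
# blob top faces by colour: top view, cast at top height; use depth-top mask mean
def disc(n,lo,hi,box,z):
    C=c[n];m=mask(C,lo,hi,box);P,uv=pts(C,m);
    s=P[:,2]>z-.006;u=uv[s];h=cv2.convexHull(u.astype(np.float32))
    ctr=u.mean(0);print(n,s.sum(),ctr.round(2),plane(C,ctr,z)[0].round(4))
    return ctr
for nm,lo,hi,bs,bt,z in(('green',(45,80,30),(85,255,255),(195,305,225,345),(135,210,160,230),.076),
 ('knob',(5,150,80),(18,255,255),(280,120,315,145),(325,165,365,200),.068),
 ('amber',(15,120,60),(35,255,255),(140,288,165,325),(130,170,155,185),.076)):
    print(nm);a=disc('side',lo,hi,bs,z);b=disc('top',lo,hi,bt,z);print(' tri',tri([c['side'],c['top']],[a,b]).round(4))
C=c['top']
# deck / reader outline edge yaw: white mask
H=hsv(C);g=C["pixels"].astype(int)
m=((H[:,:,2]>150)&(H[:,:,1]<60)).astype(np.uint8);b=np.zeros_like(m);b[135:195,200:285]=1;m&=b
k=max(cv2.findContours(m,0,1)[0],key=cv2.contourArea)
w=plane(C,k.reshape(-1,2),.07)[:,:2]*1000;print('deck',cv2.minAreaRect(w.astype(np.float32)))
m=mask(C,(100,100,40),(125,255,255),(120,160,175,240)).astype(np.uint8)
k=max(cv2.findContours(m,0,1)[0],key=cv2.contourArea)
w=plane(C,k.reshape(-1,2),.03)[:,:2]*1000;print('stand',cv2.minAreaRect(w.astype(np.float32)))
E
```

```text
side
 contour 216 ell [221.57 194.29] circle [0.6003 0.0372] r 0.0151 res 0.0008
 contour 484 ell [221.7 193.6] circle [0.6015 0.0347] r 0.0352 res 0.0004
 contour 424 ell [221.71 193.56] circle [0.6015 0.0348] r 0.0307 res 0.0004
top
 contour 198 ell [241.8 165.9] circle [0.6009 0.0327] r 0.0163 res 0.0003
 contour 424 ell [242.05 165.83] circle [0.6012 0.032 ] r 0.0349 res 0.0004
 contour 377 ell [241.97 165.91] circle [0.601  0.0322] r 0.0311 res 0.0004
green
side 168 [209.57 321.38] [0.4458 0.303  0.076 ]
top 64 [145.   219.95] [0.4458 0.2976 0.076 ]
 tri [0.4475 0.2997 0.0686]
knob
side 74 [297.26 129.96] [ 0.563  -0.2526  0.068 ]
top 89 [346.13 180.24] [ 0.5633 -0.259   0.068 ]
 tri [ 0.5652 -0.2598  0.0619]
amber
side 155 [148.98 298.53] [0.564  0.3222 0.076 ]
top 59 [140.   177.69] [0.5641 0.3169 0.076 ]
 tri [0.5664 0.3192 0.069 ]
deck ((602.60107421875, 32.586727142333984), (139.72499084472656, 169.1429901123047), 0.513842761516571)
stand ((505.6033630371094, 306.642578125), (180.31137084960938, 71.20088195800781), 9.278833389282227)
```

```bash
cat >go.py <<'E'
import sys,numpy as np
from bench import bot
from scipy.spatial.transform import Rotation as R
o=bot.get_obs();p=np.array(o['tool_pos']);r=R.from_quat(o['eef_rot'])
t=np.array([float(v) for v in sys.argv[1:4]])
M=r.as_matrix();yaw=np.degrees(np.arctan2(M[1,0],M[0,0]))
Y=float(sys.argv[4]) if len(sys.argv)>4 else yaw
tr=R.from_euler('z',Y,degrees=True)*R.from_euler('x',180,degrees=True)
print('t',round(o['time'],2),'pos',p.round(4),'yaw',yaw.round(2),'tilt',M[:,2].round(4),'f',o['ft_force'].round(2),'w',round(o['grip_width'],4))
print('shift',(r.inv().apply(t-p)/.3).round(4),'turn',((r.inv()*tr).as_rotvec()/np.pi).round(4),'dist',np.linalg.norm(t-p).round(3))
E
python3 go.py .52 -.2 .25 9.3
```

```text
t 0.1 pos [ 0.2347 -0.6855  0.2179] yaw 18.9 tilt [-5.0e-04  1.2e-03 -1.0e+00] f [0.19 0.41 0.22] w 0.0926
shift [ 1.4241 -1.2232 -0.1056] turn [-0.0004  0.0001  0.0533] dist 0.564
```

>>> {"fn": "apply_moves", "kwargs": {"steps": "0.17 -0.15 -0.05 0 0 0.01; 0.34 -0.3 -0.1 0 0 0.02; 0.5 -0.44 -0.1 0 0 0.03; 0.66 -0.58 -0.1 0 0 0.04; 0.74 -0.66 -0.1 0 0 0.053", "claw": 1}}

```text
time: 0.72
tool_pos: [0.3819, -0.4242, 0.2486]
eef_rot: [0.997, 0.082, 0.0, -0.0]
ft_force: [0.4, -1.2, 0.4]
grip_width: 0.0927
```

```bash
python3 go.py .56 -.12 .24 9.3;python3 go.py .51 .1 .24 9.3; python3 go.py .446 .2975 .16 9.3
```

```text
t 0.72 pos [ 0.3819 -0.4242  0.2486] yaw 9.37 tilt [ 2.e-04  5.e-04 -1.e+00] f [ 0.37 -1.2   0.37] w 0.0927
shift [ 0.751  -0.9037  0.0291] turn [-0.0002 -0.0001  0.0004] dist 0.353
t 0.72 pos [ 0.3819 -0.4242  0.2486] yaw 9.37 tilt [ 2.e-04  5.e-04 -1.e+00] f [ 0.37 -1.2   0.37] w 0.0927
shift [ 0.7059 -1.6544  0.0295] turn [-0.0002 -0.0001  0.0004] dist 0.54
t 0.72 pos [ 0.3819 -0.4242  0.2486] yaw 9.37 tilt [ 2.e-04  5.e-04 -1.e+00] f [ 0.37 -1.2   0.37] w 0.0927
shift [ 0.6026 -2.3386  0.2965] turn [-0.0002 -0.0001  0.0004] dist 0.73
```

>>> {"fn": "apply_moves", "kwargs": {"steps": "0.13 -0.16 0 0 0 0; 0.26 -0.32 0 0 0 0; 0.4 -0.48 0 0 0 0; 0.53 -0.64 0 0 0 0; 0.66 -0.8 0 0 0 0"}}

```text
time: 1.35
tool_pos: [0.5377, -0.1559, 0.2485]
eef_rot: [0.997, 0.081, -0.0, 0.0]
ft_force: [0.6, -0.5, 0.4]
grip_width: 0.0933
```

```bash
python3 go.py .52 .1 .24 9.3; python3 go.py .446 .2975 .13 9.3
```

```text
t 1.35 pos [ 0.5377 -0.1559  0.2485] yaw 9.34 tilt [-2.e-04 -1.e-04 -1.e+00] f [ 0.57 -0.46  0.35] w 0.0933
shift [ 0.0804 -0.8513  0.0283] turn [0.     0.0001 0.0002] dist 0.257
t 1.35 pos [ 0.5377 -0.1559  0.2485] yaw 9.34 tilt [-2.e-04 -1.e-04 -1.e+00] f [ 0.57 -0.46  0.35] w 0.0933
shift [-0.0561 -1.541   0.395 ] turn [0.     0.0001 0.0002] dist 0.478
```

>>> {"fn": "apply_moves", "kwargs": {"steps": "0 -0.2 0 0 0 0; 0 -0.4 0 0 0 0; 0 -0.6 0 0 0 0; 0 -0.8 0 0 0 0; 0 -1 0 0 0 0"}}

```text
time: 1.98
tool_pos: [0.4876, 0.14, 0.2486]
eef_rot: [0.997, 0.081, -0.0, 0.0]
ft_force: [1.1, -0.1, 0.6]
grip_width: 0.0933
```

```bash
python3 go.py .446 .2975 .14 9.3
```

```text
t 1.98 pos [0.4876 0.14   0.2486] yaw 9.35 tilt [-1.e-04 -1.e-04 -1.e+00] f [ 1.1  -0.08  0.59] w 0.0933
shift [-0.0516 -0.5404  0.3618] turn [0.     0.     0.0003] dist 0.196
```

>>> {"fn": "apply_moves", "kwargs": {"steps": "-0.02 -0.18 0.1 0 0 0; -0.04 -0.35 0.2 0 0 0; -0.05 -0.54 0.3 0 0 0; -0.052 -0.54 0.362 0 0 0; -0.052 -0.54 0.362 0 0 0"}}

```text
time: 2.6
tool_pos: [0.4453, 0.2955, 0.1385]
eef_rot: [0.997, 0.082, -0.002, 0.001]
ft_force: [0.4, -0.1, 0.0]
grip_width: 0.0929
```

```bash
python3 go.py .446 .2975 .048 9.3; python3 - <<'E'
from bench import bot
import cv2,numpy as np
for n,(x0,y0,x1,y1) in (("side",(120,230,320,380)),("top",(90,150,240,262))):
    c=bot.capture(n);i=c["pixels"][y0:y1,x0:x1,::-1];cv2.imwrite(f"pics/{n}1.png",cv2.resize(i,(380*2,285*2)))
E
```

```text
t 2.6 pos [0.4453 0.2955 0.1385] yaw 9.45 tilt [-0.0029 -0.0022 -1.    ] f [ 0.39 -0.13  0.01] w 0.0929
shift [ 0.0044 -0.0067  0.3017] turn [0.0006 0.001  0.0008] dist 0.091
```

View pics/side1.png

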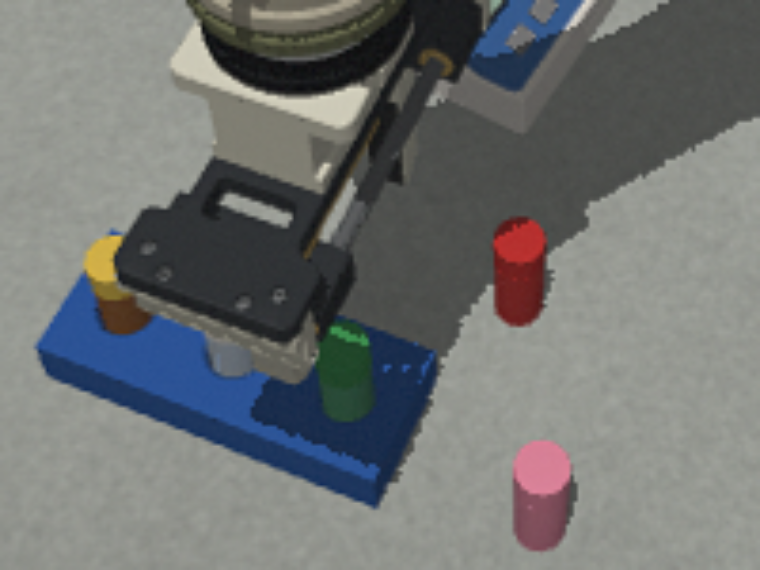

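View pics/top1.png

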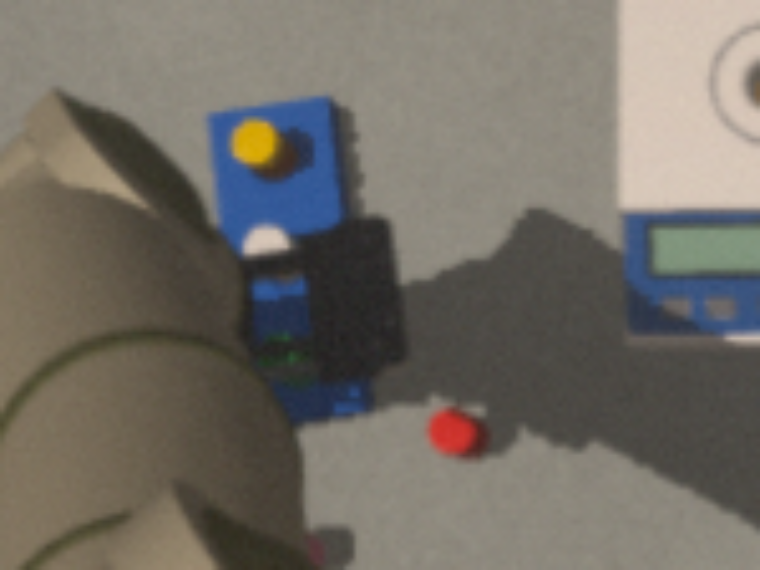

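The side view shows the open fingers straddling the green cell at crop (345,370), with the white and amber cells clear. The top view is mostly hidden by the arm. I'll descend now.

>>> {"fn": "apply_moves", "kwargs": {"steps": "0 -0.002 0.08 0 0 0; 0 -0.003 0.16 0 0 0; 0 -0.003 0.23 0 0 0; 0 -0.003 0.29 0 0 0; 0 -0.003 0.3 0 0 0"}}

```text
time: 3.32
tool_pos: [0.447, 0.2956, 0.0502]
eef_rot: [0.997, 0.081, 0.0, 0.0]
ft_force: [0.9, -0.9, 0.3]
grip_width: 0.0933
```

```bash
python3 go.py .446 .2975 .048 9.3; python3 - <<'E'
from bench import bot
import cv2,numpy as np
for n,(x0,y0,x1,y1) in (("side",(150,260,270,350)),):
    c=bot.capture(n);i=c["pixels"][y0:y1,x0:x1,::-1];cv2.imwrite(f"pics/{n}2.png",cv2.resize(i,(380*2,285*2)))
E
```

```text
t 3.33 pos [0.447  0.2956 0.0502] yaw 9.26 tilt [ 0.e+00 -4.e-04 -1.e+00] f [ 0.92 -0.86  0.3 ] w 0.0933
shift [-0.0022 -0.0069  0.0072] turn [ 0.0001  0.     -0.0002] dist 0.003
```

View pics/side2.png

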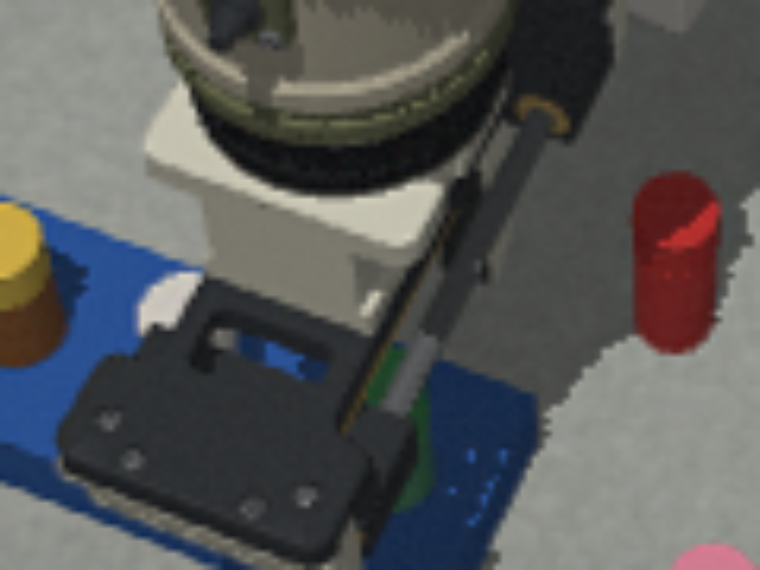

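The side view shows the gripper around the green cell, seen between the fingers at (410,430). I'll trim the position and close.

>>> {"fn": "apply_moves", "kwargs": {"steps": "-0.002 -0.006 0.007 0 0 0; -0.002 -0.006 0.007 0 0 0; -0.002 -0.006 0.007 0 0 0; -0.002 -0.006 0.007 0 0 0; -0.002 -0.006 0.007 0 0 0", "claw": -1}}

```text
time: 4.0
tool_pos: [0.4455, 0.2982, 0.048]
eef_rot: [0.997, 0.082, 0.0, -0.0]
ft_force: [0.2, -0.8, -0.0]
grip_width: 0.0475
```

>>> {"fn": "apply_moves", "kwargs": {"steps": "0 0 0 0 0 0; 0 0 0 0 0 0; 0 0 0 0 0 0; 0 0 0 0 0 0; 0 0 0 0 0 0"}}

```text
time: 4.62
tool_pos: [0.4455, 0.2982, 0.0479]
eef_rot: [0.997, 0.082, -0.0, 0.0]
ft_force: [-0.7, 0.5, -0.1]
grip_width: 0.0256
```

```bash
python3 go.py .446 .2975 .16 9.3
```

```text
t 4.62 pos [0.4455 0.2982 0.0479] yaw 9.36 tilt [-1.e-04 -0.e+00 -1.e+00] f [-0.74  0.49 -0.11] w 0.0256
shift [ 0.0013  0.0026 -0.3737] turn [0.     0.     0.0003] dist 0.112
```

>>> {"fn": "apply_moves", "kwargs": {"steps": "0 0 -0.03 0 0 0; 0 0 -0.09 0 0 0; 0 0 -0.18 0 0 0; 0 0 -0.29 0 0 0; 0 0 -0.4 0 0 0"}}

```text
time: 5.25
tool_pos: [0.4453, 0.298, 0.1695]
eef_rot: [0.997, 0.082, 0.0, 0.0]
ft_force: [0.6, -0.2, -0.8]
grip_width: 0.0255
```

```bash
python3 go.py .6015 .0335 .17 9.3
```

```text
t 5.25 pos [0.4453 0.298  0.1695] yaw 9.36 tilt [ 0. -0. -1.] f [ 0.59 -0.19 -0.8 ] w 0.0255
shift [ 0.3703  0.9545 -0.0017] turn [ 0.     -0.      0.0003] dist 0.307
```

>>> {"fn": "apply_moves", "kwargs": {"steps": "0.04 0.1 0 0 0 0; 0.1 0.25 0 0 0 0; 0.16 0.42 0 0 0 0; 0.22 0.58 0 0 0 0; 0.28 0.73 0 0 0 0"}}

```text
time: 5.88
tool_pos: [0.5646, 0.0939, 0.1686]
eef_rot: [0.997, 0.081, 0.0, 0.0]
ft_force: [0.8, -0.2, -0.8]
grip_width: 0.0252
```

```bash
python3 go.py .6013 .0332 .125 9.3
```

```text
t 5.88 pos [0.5646 0.0939 0.1686] yaw 9.34 tilt [ 4.e-04 -0.e+00 -1.e+00] f [ 0.8  -0.16 -0.8 ] w 0.0252
shift [0.0879 0.2196 0.1455] turn [ 0.     -0.0001  0.0002] dist 0.083
```

>>> {"fn": "apply_moves", "kwargs": {"steps": "0.04 0.1 0 0 0 0; 0.08 0.2 0 0 0 0; 0.088 0.22 0.05 0 0 0; 0.088 0.22 0.11 0 0 0; 0.088 0.22 0.14 0 0 0"}}

```text
time: 6.5
tool_pos: [0.5992, 0.0364, 0.1241]
eef_rot: [0.997, 0.083, -0.001, -0.0]
ft_force: [-0.1, 0.2, -0.0]
grip_width: 0.0252
```

>>> {"fn": "apply_moves", "kwargs": {"steps": "0 0 0 0 0 0; 0 0 0 0 0 0; 0 0 0 0 0 0; 0 0 0 0 0 0; 0 0 0 0 0 0"}}

```text
time: 7.12
tool_pos: [0.6009, 0.0349, 0.1261]
eef_rot: [0.997, 0.082, 0.0, 0.0]
ft_force: [-0.0, -0.1, -1.1]
grip_width: 0.0252
```

```bash
python3 go.py .6013 .0332 .125 9.3; python3 - <<'E'
from bench import bot
import cv2,numpy as np,pickle
for n,(x0,y0,x1,y1) in (("side",(160,135,280,225)),("top",(190,120,310,210))):
    c=bot.capture(n);pickle.dump(c,open(n+"3.pkl","wb"));i=c["pixels"][y0:y1,x0:x1,::-1];cv2.imwrite(f"pics/{n}3.png",cv2.resize(i,(380*2,285*2)))
E
```

```text
t 7.12 pos [0.6009 0.0349 0.1261] yaw 9.35 tilt [ 3.e-04  0.e+00 -1.e+00] f [-0.02 -0.1  -1.11] w 0.0252
shift [0.0006 0.0058 0.0038] turn [ 0.     -0.0001  0.0003] dist 0.002
```

View pics/side3.png

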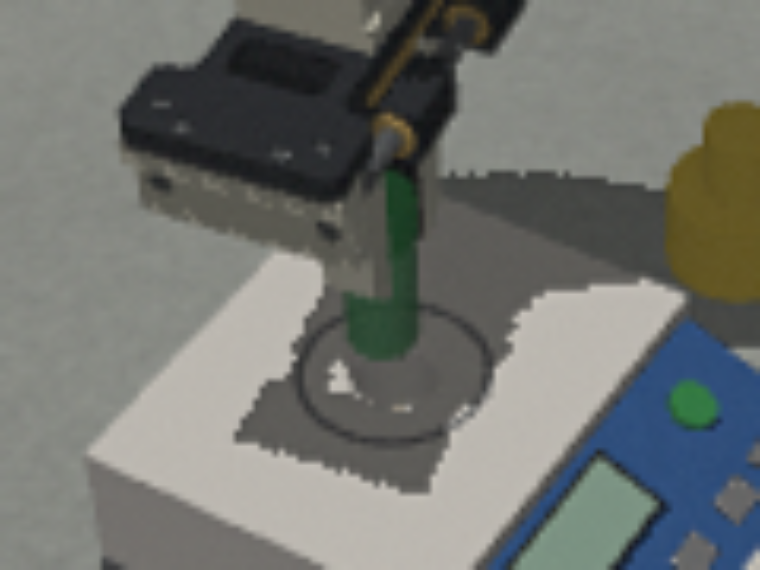

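View pics/top3.png

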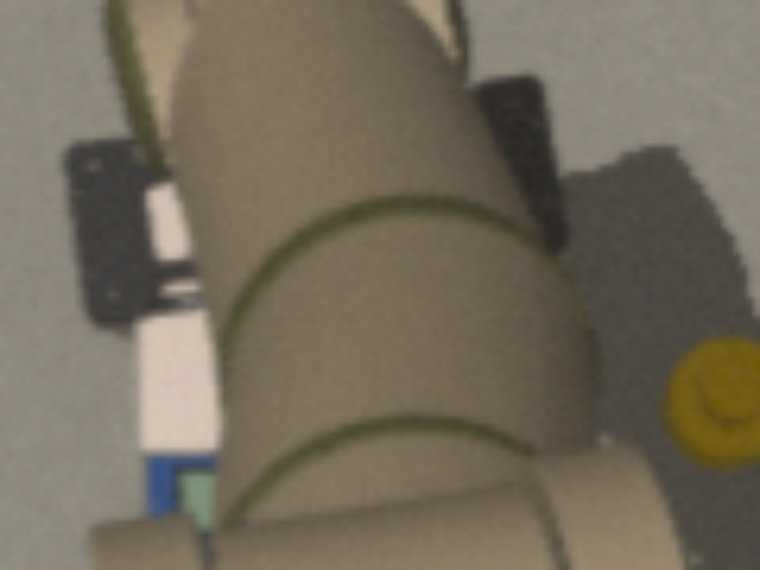

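Side view: the green glass hangs at crop (382,320) just above the well ring (395,373), and the top view is occluded by the arm. I'll measure the lateral offset in the side view.

```bash
python3 - <<'E'
from h import *
c=pickle.load(open("side3.pkl","rb"))
Rm=R.from_quat(c["orientation"]).as_matrix();o=np.array(c["origin"])
def proj(P):
    rv=cv2.Rodrigues(Rm.T)[0];return cv2.projectPoints(np.asarray(P,float).reshape(-1,1,3),rv,-Rm.T@o,c["mtx"],np.array([c["k1"],0,0,0,0.]))[0].reshape(-1,2)
m=mask(c,(45,90,20),(90,255,255),(205,155,232,195))
for v in range(174,193):
    u=np.nonzero(m[v])[0]
    if len(u):print(v,u.min(),u.max(),(u.min()+u.max())/2)
print('proj axis TCP',[proj([[.6009,.0349,z]])[0].round(2) for z in(.088,.098,.108,.12)])
print('proj well',proj([[.6013,.0332,.07],[.6015,.0347,.07]]).round(2))
# chamfer ring at z=.088+.003,r=12.5 lowest and foot r9.5
t=np.linspace(0,2*np.pi,180)
for z,r in((.088,.0095),(.091,.0125)):
    q=proj(np.c_[.6009+r*np.cos(t),.0349+r*np.sin(t),np.full(180,z)]);print(z,q.min(0).round(2),q.max(0).round(2))
E
```

```text
174 222 224 223.0
175 222 224 223.0
176 222 224 223.0
177 222 224 223.0
178 222 224 223.0
179 222 224 223.0
180 222 224 223.0
181 222 223 222.5
182 215 224 219.5
183 215 225 220.0
184 215 222 218.5
185 215 223 219.0
186 215 224 219.5
187 215 224 219.5
188 215 224 219.5
189 216 223 219.5
190 218 222 220.0
proj axis TCP [array([221.55, 187.76]), array([221.33, 184.53]), array([221.1 , 181.25]), array([220.83, 177.24])]
proj well [[222.21 192.92]
 [221.76 193.3 ]]
0.088 [217.16 184.65] [225.93 190.92]
0.091 [215.7  182.71] [227.26 190.96]
```

```bash
python3 - <<'E'
from h import *
from scipy.optimize import least_squares
c=pickle.load(open("side3.pkl","rb"))
print(R.from_quat(c["orientation"]).as_matrix().round(3))
for v in (184,186,188,190):print(v,[tuple(int(a) for a in c["pixels"][v,u]) for u in range(211,230)])
P,uv=pts(c,np.ones((384,512),bool))
s=(P[:,2]>.083)&(P[:,2]<.103)&(np.hypot(P[:,0]-.601,P[:,1]-.034)<.022)&(uv[:,0]>212)&(uv[:,0]<229)
q=P[s];print(s.sum(),q.mean(0))
f=least_squares(lambda x:np.hypot(q[:,0]-x[0],q[:,1]-x[1])-.0125,[.601,.034],loss='soft_l1',f_scale=.001);print(f.x,np.std(f.fun), q[:,2].min())
E
python3 - <<'E'
import sys;sys.path.insert(0,'.')
from m import *
c=pickle.load(open("side3.pkl","rb"));ring(c,(200,176,246,212))
E
```

```text
[[-0.861 -0.379  0.339]
 [-0.509  0.622 -0.596]
 [ 0.015 -0.685 -0.728]]
184 [(95, 93, 89), (94, 93, 89), (92, 90, 87), (55, 67, 58), (37, 65, 45), (42, 72, 50), (47, 74, 52), (46, 75, 53), (50, 78, 56), (46, 73, 54), (46, 73, 52), (44, 70, 51), (47, 70, 51), (42, 63, 46), (43, 60, 46), (75, 76, 73), (85, 83, 82), (64, 65, 65), (55, 57, 56)]
186 [(60, 59, 58), (58, 57, 57), (85, 83, 80), (81, 86, 77), (45, 72, 50), (43, 72, 51), (43, 72, 51), (48, 76, 56), (50, 77, 56), (42, 73, 52), (47, 74, 54), (46, 70, 51), (43, 68, 50), (40, 62, 46), (43, 60, 46), (81, 84, 78), (95, 93, 90), (95, 93, 89), (95, 93, 90)]
188 [(96, 94, 91), (95, 94, 89), (93, 91, 88), (79, 84, 77), (43, 69, 49), (44, 73, 52), (44, 73, 52), (48, 76, 55), (45, 74, 53), (48, 76, 56), (44, 72, 53), (46, 72, 53), (44, 68, 51), (40, 64, 45), (48, 62, 50), (98, 94, 91), (95, 94, 89), (92, 91, 87), (95, 92, 89)]
190 [(94, 93, 88), (93, 91, 87), (93, 92, 88), (93, 91, 87), (92, 91, 87), (58, 78, 62), (50, 77, 56), (48, 77, 56), (47, 76, 54), (45, 74, 50), (44, 70, 49), (47, 73, 52), (47, 68, 50), (75, 83, 75), (99, 97, 95), (96, 93, 91), (95, 92, 89), (96, 93, 90), (92, 90, 88)]
46 [0.59698073 0.04503977 0.0961158 ]
[0.60326932 0.03684861] 0.0011120232762878502 0.08785434688341365
 contour 1023 ell [221.23 191.87] circle [0.6054 0.03  ] r 0.0343 res 0.0096
```

Measured against the well ring in the same side view, the cell is about 2 mm too far in +x and +y. The top-view bookkeeping agrees in y. I'll shift to TCP ≈ (0.5998, 0.033) and then descend gently.

```bash
python3 go.py .5998 .033 .110 9.3
```

```text
t 7.22 pos [0.6008 0.0349 0.126 ] yaw 9.36 tilt [ 1.e-04 -0.e+00 -1.e+00] f [ 0.42  0.03 -0.45] w 0.0254
shift [-0.0043  0.0056  0.0534] turn [ 0.     -0.      0.0003] dist 0.016
```

>>> {"fn": "apply_moves", "kwargs": {"steps": "-0.004 0.006 0.01 0 0 0; -0.004 0.006 0.02 0 0 0; -0.004 0.006 0.033 0 0 0; -0.004 0.006 0.044 0 0 0; -0.004 0.006 0.05 0 0 0"}}

```text
time: 7.85
tool_pos: [0.5998, 0.033, 0.1106]
eef_rot: [0.997, 0.082, -0.0, -0.0]
ft_force: [0.1, 0.1, -0.9]
grip_width: 0.0257
```

```bash
python3 go.py .5998 .033 .100 9.3; python3 - <<'E'
from bench import bot
import cv2,numpy as np,pickle
for n,(x0,y0,x1,y1) in (("side",(190,160,250,205)),):
    c=bot.capture(n);pickle.dump(c,open(n+"4.pkl","wb"));i=c["pixels"][y0:y1,x0:x1,::-1];cv2.imwrite(f"pics/{n}4.png",cv2.resize(i,(380*2,285*2),interpolation=2))
E
```

```text
t 7.85 pos [0.5998 0.033  0.1106] yaw 9.36 tilt [-4.e-04 -0.e+00 -1.e+00] f [ 0.08  0.1  -0.88] w 0.0257
shift [0.0001 0.     0.0352] turn [-0.      0.0001  0.0003] dist 0.011
```

View pics/side4.png

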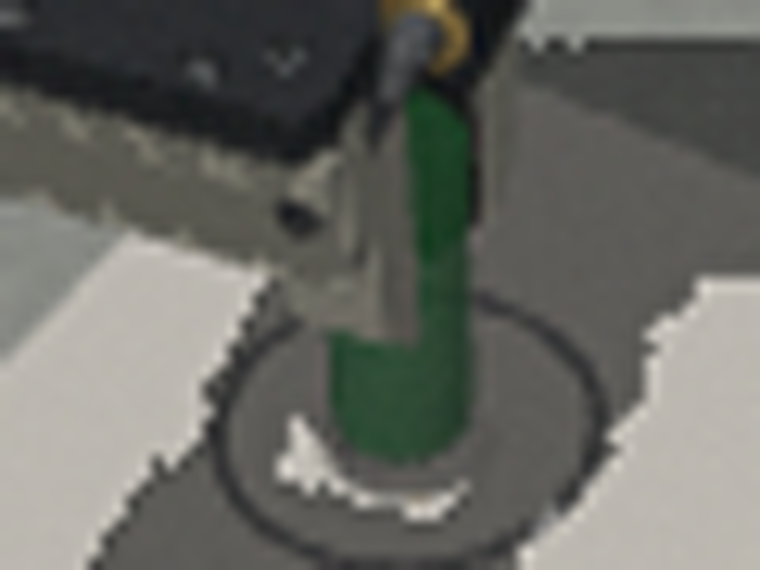

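The side view shows the foot centred about u=400 against ring centre u=411, so it's still about 1.3 mm off sideways and fine in depth. I'll nudge it and continue.

>>> {"fn": "apply_moves", "kwargs": {"steps": "-0.003 0.001 0 0 0 0; -0.003 0.001 0.01 0 0 0; -0.003 0.001 0.018 0 0 0; -0.003 0.001 0.026 0 0 0; -0.003 0.001 0.034 0 0 0"}}

```text
time: 8.52
tool_pos: [0.5991, 0.0325, 0.1005]
eef_rot: [0.997, 0.082, -0.0, -0.0]
ft_force: [-0.4, -0.1, -0.5]
grip_width: 0.0254
```

```bash
python3 go.py .599 .0325 .0805 9.3
```

```text
t 8.53 pos [0.5991 0.0325 0.1005] yaw 9.36 tilt [-0.  0. -1.] f [-0.36 -0.09 -0.53] w 0.0254
shift [-0.0002  0.0001  0.0667] turn [-0.      0.      0.0003] dist 0.02
```

It's 7 mm inside the well with no contact force. I'll lower it the rest of the way.

>>> {"fn": "apply_moves", "kwargs": {"steps": "0 0 0.015 0 0 0; 0 0 0.03 0 0 0; 0 0 0.045 0 0 0; 0 0 0.055 0 0 0; 0 0 0.06 0 0 0"}}

```text
time: 9.15
tool_pos: [0.599, 0.0325, 0.0824]
eef_rot: [0.997, 0.082, -0.0, 0.0]
ft_force: [-0.0, -0.6, -1.2]
grip_width: 0.0253
```

```bash
python3 go.py .599 .0325 .0805 9.3
```

```text
t 9.15 pos [0.599  0.0325 0.0824] yaw 9.36 tilt [-3.e-04 -0.e+00 -1.e+00] f [-0.04 -0.65 -1.23] w 0.0253
shift [ 0.0001 -0.      0.0064] turn [-0.      0.0001  0.0003] dist 0.002
```

>>> {"fn": "apply_moves", "kwargs": {"steps": "0 0 0.003 0 0 0; 0 0 0.006 0 0 0; 0 0 0.007 0 0 0; 0 0 0.007 0 0 0; 0 0 0.007 0 0 0"}}

```text
time: 9.78
tool_pos: [0.5991, 0.0325, 0.0807]
eef_rot: [0.997, 0.082, 0.0, 0.0]
ft_force: [-0.1, -0.2, -0.3]
grip_width: 0.0255
```

>>> {"fn": "apply_moves", "kwargs": {"steps": "0 0 0 0 0 0; 0 0 0 0 0 0; 0 0 0 0 0 0; 0 0 0 0 0 0; 0 0 0 0 0 0", "claw": 0.4}}

```text
time: 10.4
tool_pos: [0.599, 0.0325, 0.0806]
eef_rot: [0.997, 0.082, -0.0, 0.0]
ft_force: [0.7, -0.6, 0.1]
grip_width: 0.0644
```

>>> {"fn": "apply_moves", "kwargs": {"steps": "0 0 0 0 0 0; 0 0 -0.06 0 0 0; 0 0 -0.18 0 0 0; 0 0 -0.32 0 0 0; 0 0 -0.4 0 0 0", "claw": 1}}

```text
time: 11.02
tool_pos: [0.5997, 0.0326, 0.204]
eef_rot: [0.997, 0.082, 0.002, -0.0]
ft_force: [0.3, -0.6, -0.1]
grip_width: 0.0932
```

```bash
python3 go.py .563 -.2585 .2 0
```

```text
t 11.03 pos [0.5997 0.0326 0.204 ] yaw 9.35 tilt [ 3.1e-03  4.0e-04 -1.0e+00] f [ 0.27 -0.59 -0.07] w 0.0932
shift [-0.2784  0.9376  0.0127] turn [-0.     -0.001   0.0519] dist 0.293
```

>>> {"fn": "apply_moves", "kwargs": {"steps": "-0.05 0.19 0 0 0 0; -0.11 0.38 0 0 0 0; -0.17 0.57 0 0 0 0; -0.23 0.76 0 0 0 0; -0.278 0.937 0 0 0 0"}}

```text
time: 11.65
tool_pos: [0.5619, -0.2607, 0.2022]
eef_rot: [0.997, 0.081, 0.001, 0.0]
ft_force: [1.1, 0.1, 1.0]
grip_width: 0.0928
```

```bash
python3 - <<'E'
from m import *
from bench import bot
ims=[]
for n,(x0,y0,x1,y1) in (("side",(190,160,260,212)),("top",(215,140,275,185))):
    c=bot.capture(n);pickle.dump(c,open(n+"5.pkl","wb"));i=c["pixels"][y0:y1,x0:x1,::-1];ims.append(cv2.resize(i,(390,290),interpolation=2))
    m=mask(c,(45,80,20),(90,255,255),(x0,y0,x1-10,y1-8));P,uv=pts(c,m);s=P[:,2]>np.percentile(P[:,2],95)-.006
    print(n,m.sum(),P[s].mean(0).round(4),uv[s].mean(0),np.percentile(P[:,2],[5,50,95]).round(4),plane(c,uv[s].mean(0),.108))
cv2.imwrite("pics/both5.png",np.hstack(ims))
E
python3 go.py .563 -.2585 .12 9.35
```

```text
side 199 [0.5993 0.0369 0.1069] [221.23863636 182.48863636] [0.0729 0.0997 0.1086] [[0.59855914 0.03786295 0.108     ]]
top 59 [0.5995 0.032  0.1086] [241.58695652 163.52173913] [0.104  0.1079 0.1115] [[0.59957969 0.03199562 0.108     ]]
t 11.75 pos [ 0.5604 -0.2662  0.2018] yaw 8.83 tilt [ 2.0e-04 -3.7e-03 -1.0e+00] f [0.58 0.98 0.54] w 0.0932
shift [ 0.0126 -0.0251  0.2726] turn [ 0.0012  0.0001 -0.0029] dist 0.082
```

View pics/both5.png

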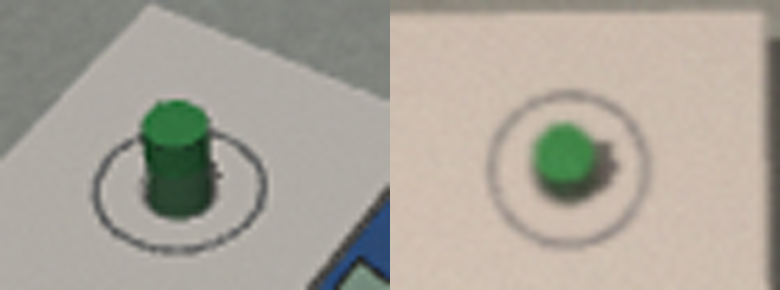

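The cell stands upright in the well, at side (222,182) and top (242,164), with its top at z≈0.108 as expected. Now the black cap.

>>> {"fn": "apply_moves", "kwargs": {"steps": "0 0 0.05 0 0 0; 0 0 0.1 0 0 0; 0 0 0.15 0 0 0; 0 0 0.2 0 0 0; 0 0 0.2 0 0 0"}}

```text
time: 12.38
tool_pos: [0.5618, -0.2576, 0.1389]
eef_rot: [0.997, 0.082, -0.001, -0.001]
ft_force: [-0.1, -0.1, 0.6]
grip_width: 0.0927
```

```bash
python3 go.py .563 -.258 .08 9.35;python3 - <<'E'
from m import *
from bench import bot
ims=[]
for n,(x0,y0,x1,y1) in (("side",(250,90,350,165)),("top",(290,140,410,230))):
    c=bot.capture(n);i=c["pixels"][y0:y1,x0:x1,::-1];ims.append(cv2.resize(i,(390,290),interpolation=2))
cv2.imwrite("pics/both6.png",np.hstack(ims))
E
```

```text
t 12.38 pos [ 0.5618 -0.2576  0.1389] yaw 9.41 tilt [-0.0026  0.001  -1.    ] f [-0.11 -0.1   0.62] w 0.0927
shift [0.0042 0.0022 0.1964] turn [-0.0005  0.0008  0.0003] dist 0.059
```

View pics/both6.png

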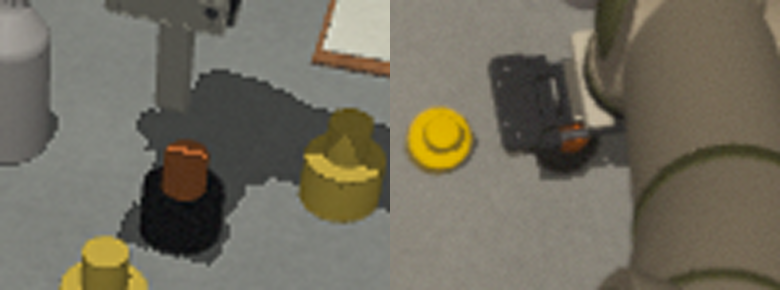

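Side: the black cap with orange knob is under the gripper at (183,195), and the yellow look-alikes at (105,260) and (342,165) are clear of the fingers. I'll descend to just above the hood top.

>>> {"fn": "apply_moves", "kwargs": {"steps": "0.004 0.002 0.08 0 0 0; 0.004 0.002 0.16 0 0 0; 0.004 0.002 0.24 0 0 0; 0.004 0.002 0.28 0 0 0; 0.004 0.002 0.3 0 0 0"}}

```text
time: 13.1
tool_pos: [0.5639, -0.2589, 0.0505]
eef_rot: [0.997, 0.082, 0.0, 0.0]
ft_force: [0.9, -0.5, 0.3]
grip_width: 0.0934
```

```bash
python3 go.py .563 -.258 .0435 9.35;python3 - <<'E'
from m import *
from bench import bot
ims=[]
for n,(x0,y0,x1,y1) in (("side",(270,100,330,145)),("top",(310,150,380,202))):
    c=bot.capture(n);i=c["pixels"][y0:y1,x0:x1,::-1];ims.append(cv2.resize(i,(390,290),interpolation=2))
cv2.imwrite("pics/both7.png",np.hstack(ims))
E
```

```text
t 13.1 pos [ 0.5639 -0.2589  0.0505] yaw 9.35 tilt [ 1.e-04 -1.e-04 -1.e+00] f [ 0.86 -0.5   0.3 ] w 0.0934
shift [-0.0026 -0.0034  0.0234] turn [ 0. -0.  0.] dist 0.007
```

View pics/both7.png

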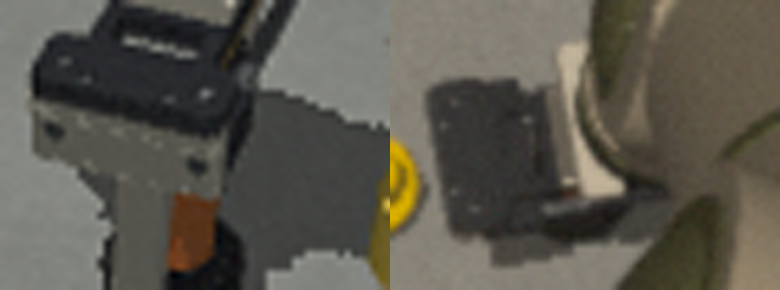

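>>> {"fn": "apply_moves", "kwargs": {"steps": "-0.002 -0.002 0.01 0 0 0; -0.002 -0.002 0.022 0 0 0; -0.002 -0.002 0.022 0 0 0; -0.002 -0.002 0.022 0 0 0; -0.002 -0.002 0.022 0 0 0"}}

```text
time: 13.82
tool_pos: [0.5631, -0.2583, 0.0441]
eef_rot: [0.997, 0.082, 0.0, 0.0]
ft_force: [0.6, -0.2, -0.8]
grip_width: 0.0927
```

>>> {"fn": "apply_moves", "kwargs": {"steps": "0 0 0 0 0 0; 0 0 0 0 0 0; 0 0 0 0 0 0; 0 0 0 0 0 0; 0 0 0 0 0 0", "claw": -1}}

```text
time: 14.45
tool_pos: [0.5631, -0.2583, 0.044]
eef_rot: [0.997, 0.082, 0.0, 0.0]
ft_force: [-0.5, 0.9, -0.2]
grip_width: 0.0476
```

>>> {"fn": "apply_moves", "kwargs": {"steps": "0 0 0 0 0 0; 0 0 0 0 0 0; 0 0 0 0 0 0; 0 0 0 0 0 0; 0 0 0 0 0 0"}}

```text
time: 15.08
tool_pos: [0.563, -0.2582, 0.044]
eef_rot: [0.997, 0.082, -0.0, -0.0]
ft_force: [0.1, 0.8, -0.2]
grip_width: 0.0296
```

```bash
python3 go.py .6 .0327 .2 9.35
```

```text
t 15.07 pos [ 0.563  -0.2582  0.044 ] yaw 9.36 tilt [-2.e-04  1.e-04 -1.e+00] f [ 0.1   0.76 -0.22] w 0.0296
shift [ 0.2794 -0.9369 -0.5201] turn [-0.  0.  0.] dist 0.332
```

>>> {"fn": "apply_moves", "kwargs": {"steps": "0 0 -0.04 0 0 0; 0 0 -0.14 0 0 0; 0 0 -0.28 0 0 0; 0 0 -0.42 0 0 0; 0 0 -0.5 0 0 0"}}

```text
time: 15.7
tool_pos: [0.5635, -0.2587, 0.1972]
eef_rot: [0.997, 0.081, 0.001, 0.001]
ft_force: [1.3, 0.2, -0.9]
grip_width: 0.0294
```

>>> {"fn": "apply_moves", "kwargs": {"steps": "0.03 -0.1 -0.03 0 0 0; 0.07 -0.25 -0.03 0 0 0; 0.12 -0.41 -0.03 0 0 0; 0.17 -0.57 -0.03 0 0 0; 0.22 -0.73 -0.03 0 0 0"}}

```text
time: 16.32
tool_pos: [0.5926, -0.0301, 0.2039]
eef_rot: [0.997, 0.081, 0.0, 0.0]
ft_force: [0.7, 0.9, -0.1]
grip_width: 0.0294
```

```bash
python3 go.py .6 .0327 .18 9.35
```

```text
t 16.32 pos [ 0.5926 -0.0301  0.2039] yaw 9.34 tilt [ 8.e-04 -2.e-04 -1.e+00] f [ 0.74  0.86 -0.14] w 0.0294
shift [ 0.0584 -0.2026  0.0797] turn [ 0.0001 -0.0002 -0.0001] dist 0.068
```

>>> {"fn": "apply_moves", "kwargs": {"steps": "0.03 -0.1 0.02 0 0 0; 0.055 -0.17 0.05 0 0 0; 0.058 -0.198 0.08 0 0 0; 0.058 -0.198 0.09 0 0 0; 0.058 -0.198 0.09 0 0 0"}}

```text
time: 16.95
tool_pos: [0.5998, 0.0285, 0.176]
eef_rot: [0.997, 0.081, -0.0, 0.0]
ft_force: [-0.0, -0.0, -1.7]
grip_width: 0.0297
```

>>> {"fn": "apply_moves", "kwargs": {"steps": "0 0 0 0 0 0; 0 0 0 0 0 0; 0 0 0 0 0 0; 0 0 0 0 0 0; 0 0 0 0 0 0"}}

```text
time: 17.58
tool_pos: [0.6001, 0.0299, 0.176]
eef_rot: [0.997, 0.082, -0.0, 0.0]
ft_force: [-0.9, -0.5, -1.5]
grip_width: 0.0295
```

```bash
python3 go.py .6 .0327 .153 9.35;python3 - <<'E'
from m import *
from bench import bot
c=bot.capture("side");x0,y0,x1,y1=180,110,270,215;i=c["pixels"][y0:y1,x0:x1,::-1];cv2.imwrite("pics/side8.png",cv2.resize(i,(514,600),interpolation=2))
E
```

```text
t 17.57 pos [0.6001 0.0299 0.176 ] yaw 9.36 tilt [-1.e-04 -0.e+00 -1.e+00] f [-0.94 -0.52 -1.48] w 0.0295
shift [ 0.0013 -0.0091  0.0767] turn [-0.  0.  0.] dist 0.023
```

View pics/side8.png

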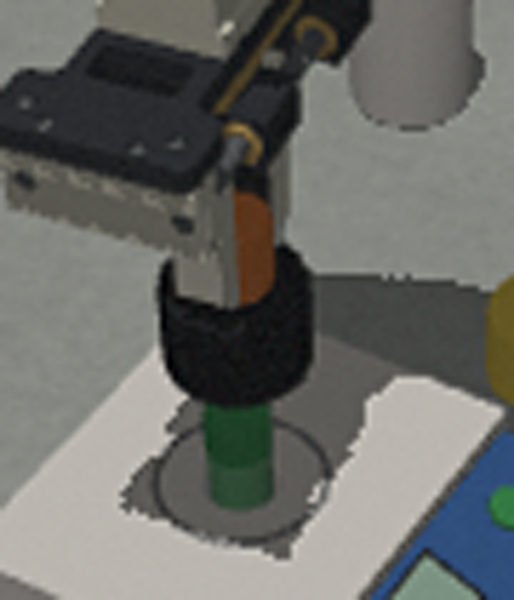

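The side view shows the cap over the cell: cap centre u≈236, cell u≈239, and the remaining 2.7 mm y correction accounts for the offset. I'll lower it.

>>> {"fn": "apply_moves", "kwargs": {"steps": "0.001 -0.009 0 0 0 0; 0.001 -0.009 0.02 0 0 0; 0.001 -0.009 0.05 0 0 0; 0.001 -0.009 0.075 0 0 0; 0.001 -0.009 0.09 0 0 0"}}

```text
time: 18.25
tool_pos: [0.5996, 0.0326, 0.1481]
eef_rot: [0.997, 0.082, -0.001, 0.0]
ft_force: [0.3, 0.8, -1.0]
grip_width: 0.0296
```

```bash
python3 go.py .6 .0327 .124 9.35;python3 - <<'E'
from m import *
from bench import bot
c=bot.capture("side");x0,y0,x1,y1=180,110,270,215;i=c["pixels"][y0:y1,x0:x1,::-1];cv2.imwrite("pics/side9.png",cv2.resize(i,(514,600),interpolation=2))
E
```

```text
t 18.25 pos [0.5996 0.0326 0.1481] yaw 9.36 tilt [-1.e-03 -1.e-04 -1.e+00] f [ 0.33  0.82 -1.01] w 0.0296
shift [ 0.0014 -0.0001  0.0804] turn [-0.      0.0003  0.    ] dist 0.024
```

View pics/side9.png

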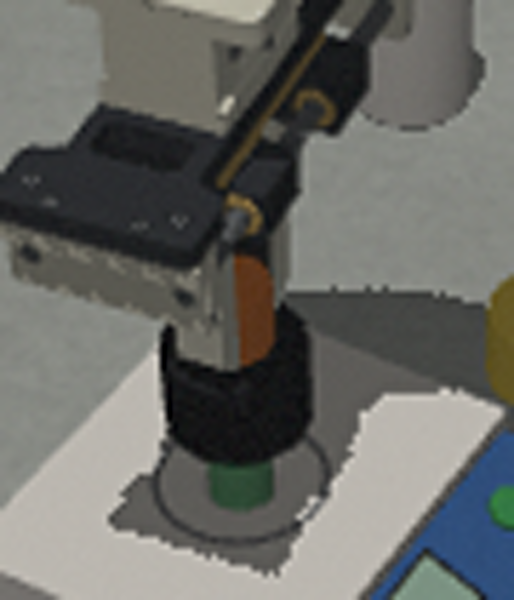

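The cap is centred over the cell, already overlapping its top, and the only force is its own weight. I'll lower it to just above contact.

>>> {"fn": "apply_moves", "kwargs": {"steps": "0.001 0 0.02 0 0 0; 0.001 0 0.04 0 0 0; 0.001 0 0.06 0 0 0; 0.001 0 0.072 0 0 0; 0.001 0 0.08 0 0 0"}}

```text
time: 18.92
tool_pos: [0.6002, 0.0327, 0.1247]
eef_rot: [0.997, 0.082, -0.0, 0.0]
ft_force: [-0.3, -0.4, -1.2]
grip_width: 0.0295
```

```bash
python3 go.py .6 .0327 .114 9.35
```

```text
t 18.93 pos [0.6002 0.0327 0.1247] yaw 9.36 tilt [-2.e-04 -1.e-04 -1.e+00] f [-0.25 -0.43 -1.2 ] w 0.0295
shift [-0.0006 -0.0001  0.0358] turn [0.     0.0001 0.    ] dist 0.011
```

>>> {"fn": "apply_moves", "kwargs": {"steps": "0 0 0.006 0 0 0; 0 0 0.012 0 0 0; 0 0 0.018 0 0 0; 0 0 0.023 0 0 0; 0 0 0.023 0 0 0"}}

```text
time: 19.55
tool_pos: [0.6004, 0.0327, 0.1182]
eef_rot: [0.997, 0.082, 0.0, 0.0]
ft_force: [-0.3, -0.4, 3.2]
grip_width: 0.0294
```

```bash
python3 go.py .6 .0327 .114 9.35
```

```text
t 19.55 pos [0.6004 0.0327 0.1182] yaw 9.35 tilt [ 4.e-04 -0.e+00 -1.e+00] f [-0.26 -0.41  3.2 ] w 0.0294
shift [-0.0013 -0.0003  0.0141] turn [ 0.     -0.0001  0.    ] dist 0.004
```

>>> {"fn": "apply_moves", "kwargs": {"steps": "0 0 0.004 0 0 0; 0 0 0.007 0 0 0; 0 0 0.01 0 0 0; 0 0 0.013 0 0 0; 0 0 0.013 0 0 0"}}

```text
time: 20.18
tool_pos: [0.6004, 0.0327, 0.1143]
eef_rot: [0.997, 0.082, 0.0, 0.0]
ft_force: [-0.1, -1.1, 5.8]
grip_width: 0.0294
```

>>> {"fn": "apply_moves", "kwargs": {"steps": "0 0 0.001 0 0 0; 0 0 0.002 0 0 0; 0 0 0.003 0 0 0; 0 0 0.003 0 0 0; 0 0 0.003 0 0 0"}}

```text
time: 20.8
tool_pos: [0.6005, 0.0328, 0.1139]
eef_rot: [0.997, 0.082, 0.0, 0.0]
ft_force: [-0.7, -1.3, 9.1]
grip_width: 0.0295
```

>>> {"fn": "apply_moves", "kwargs": {"steps": "0 0 0.001 0 0 0; 0 0 0.002 0 0 0; 0 0 0.003 0 0 0; 0 0 0.003 0 0 0; 0 0 0.003 0 0 0"}}

```text
time: 21.42
tool_pos: [0.6005, 0.0329, 0.1137]
eef_rot: [0.997, 0.082, 0.001, 0.0]
ft_force: [-4.4, -0.3, 18.0]
grip_width: 0.0297
```

```bash
python3 go.py .6 .0327 .114 9.35;python3 - <<'E'
from m import *
from bench import bot
c=bot.capture("side");x0,y0,x1,y1=180,135,270,215;i=c["pixels"][y0:y1,x0:x1,::-1];cv2.imwrite("pics/side10.png",cv2.resize(i,(675,600),interpolation=2))
E
```

```text
t 21.43 pos [0.6005 0.0329 0.1137] yaw 9.36 tilt [ 0.0012  0.     -1.    ] f [-4.39 -0.33 18.03] w 0.0297
shift [-0.0018  0.0002 -0.0009] turn [ 0.0001 -0.0004  0.0001] dist 0.001
```

View pics/side10.png

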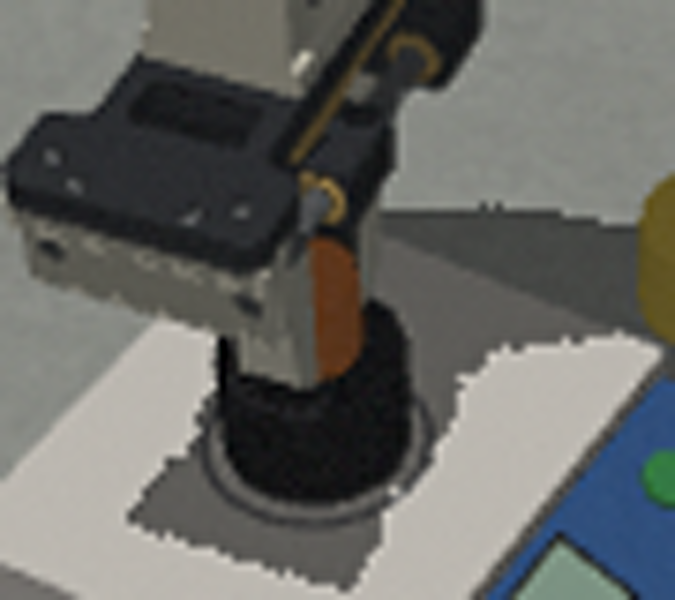

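The force rose steeply with almost no travel, so the rim is on the deck. The side view shows the rim at about (315,500), concentric with the ring. I'll ease off slightly to a moderate push.

>>> {"fn": "apply_moves", "kwargs": {"steps": "0 0 -0.001 0 0 0; 0 0 -0.001 0 0 0; 0 0 -0.001 0 0 0; 0 0 -0.001 0 0 0; 0 0 -0.001 0 0 0"}}

```text
time: 22.1
tool_pos: [0.6005, 0.0328, 0.1138]
eef_rot: [0.997, 0.082, 0.001, 0.0]
ft_force: [-2.4, -0.2, 15.3]
grip_width: 0.0296
```

>>> {"fn": "apply_moves", "kwargs": {"steps": "0 0 0 0 0 0; 0 0 0 0 0 0; 0 0 0 0 0 0; 0 0 0 0 0 0; 0 0 0 0 0 0"}}

```text
time: 22.72
tool_pos: [0.6005, 0.0328, 0.1138]
eef_rot: [0.997, 0.082, 0.001, 0.0]
ft_force: [-2.2, -1.3, 15.1]
grip_width: 0.0297
```

```bash
python3 go.py .6 .0327 .114 9.35;python3 - <<'E'
from m import *
from bench import bot
for n in("side","top"):
    c=bot.capture(n);cv2.imwrite(f"pics/{n}11.png",cv2.resize(c["pixels"][:,:,::-1],(768,576)))
E
```

```text
t 22.73 pos [0.6005 0.0328 0.1138] yaw 9.36 tilt [ 0.0011  0.     -1.    ] f [-2.25 -1.27 15.05] w 0.0297
shift [-0.0018  0.0001 -0.0007] turn [ 0.     -0.0003  0.0001] dist 0.001
```

View pics/side11.png

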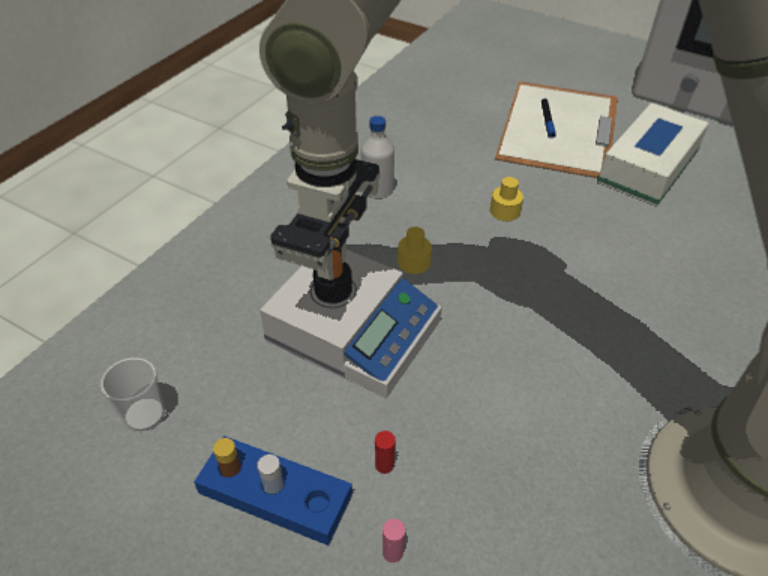

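The cap's rim is on the deck at (333,290), held steadily at 15 N. The green hole in the stand is empty, and the amber, clear, beaker and bottle are where they were. I'll hand it in.

```bash
python3 -c "
from bench import bot
print(bot.close_job())"
```

```text
the job is handed in; nothing more can be done
None
```

The green standard is in the photometer's well, and the black cap is over it, pressed down and still held. I handed the job in at about 22.8 s.

**Standard:** I lifted it from the stand, lowered it into the well and let go. In both camera views it stood upright, with its top at about 0.108 m as expected.

**Cap:** I gripped the black cap by its orange knob and lowered it over the standard. The force rose along the spring, then climbed from 9 N to 18 N with almost no further travel, which shows the rim reached the deck. I then eased off.

**Last checks:**
- The push was steady at about 15 N, with about 2 N sideways.
- The gripper was at 0.1138 m, which puts the rim at 0.070 m, level with the deck.
- In the final side view, the amber and clear standards, the beaker and the bottle were in place.

**What disagreed:** the two cameras differed by 2–3 mm on the well's position (up to 5 mm for the other objects). I placed the standard by comparing it with the well ring in the side view. The top view was blocked by the arm while I lowered the standard into the well, and I did not look at its final picture.

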